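Lock the housing in its welding fixture and offer up its cover

TASK

First swing the fixture's keeper bar shut until it snaps into its detent, so the housing is locked down. Then pick up the oblong four-hole cover by its handle and hold it level about 20 mm above the housing's top, its holes lined up over the tapped holes, without letting it touch the fixture or the housing. Finish while still holding it there, and leave everything else on the bench where it is.

Things in the scene. Friction and masses are not known exactly. Their poses are not given: they have to be found in the camera images.
- fixture: Fixed steel base plate (190 mm in x; y -110 to +140 mm; 12 mm thick) with a grey housing whose bare steel top pad, 90 (x) by 130 (y) mm, lies 55 mm above the bench, with four tapped holes at x +-31, y +-51 mm. The keeper bar is on its +y side. Origin: on the bench under the pad's middle; z up. Position and yaw vary.
- pad (a point): Middle of the housing's top pad, on its upper face, 55 mm above the bench; axes as the fixture's.
- tap0 (a point): Mouth of the tapped hole at fixture x +31, y +51 mm, on the pad's upper face.
- tap2 (a point): Mouth of the diagonally opposite tapped hole, at fixture x -31, y -51 mm.
- keeper (a joint): Keeper bar angle, rad. 0: shut, at its stop, bar along fixture x, pin at the -x end. Opens clockwise seen from above, to 1.6, pin swinging out to fixture +y about an upright hinge. Flat steel bar 148 x 22 x 10 mm, top 36 mm above the bench; friction keeps it where left. A spring ball resists (about 3 N at the pin) from 0.12 to 0.06 rad, then the bar snaps past it and is pulled home to 0.
- keeper_pin (a point): Upper end of the upright round steel pin at the bar's free end, by which it is swung: 16 mm in diameter, 64 mm tall above the bar; this point is on its axis at its top, 100 mm above the bench, 130 mm from the hinge axis. When shut, pin axis is 40 mm clear of the pad's edge.
- keeper_hinge (a point): Fixed point on the upright hinge axis, 100 mm above the bench (fixture x +65, y +105 mm).
- cover: Oblong steel cover, 90 (x) by 130 (y) by 6 mm, about 0.5 kg, lying flat, four 14 mm through holes at x +-31, y +-51 mm, and a dark U-handle over its middle along its y: bar 12 mm wide (x), 74 mm long, 32 to 48 mm above the underside, 26 mm free between bar and plate. Origin: middle of its underside. It fits the pad either way round (half turn).
- hole0 (a point): Hole of the cover at its x +31, y +51 mm, at the underside.
- hole2 (a point): Diagonally opposite hole of the cover, at its x -31, y -51 mm, at the underside.
- square_cover: Another steel cover with the same handle but square, 90 x 90 x 6 mm, for another job; leave alone. It and the oblong one may have changed places.
- wire_brush: Wire brush lying on the bench; leave alone.
- chipping_hammer: Hammer lying on the bench; leave alone.
- gel_jar: White jar, 60 mm in diameter, 65 mm tall, origin under its middle; leave alone.
- coupon: Flat steel test piece 50 x 120 x 10 mm; leave alone.
- spray: Aluminium can, 64 mm in diameter, 190 mm tall; leave alone.
- bolt_tin: Open tin of bolts, 110 x 110 x 45 mm; leave alone.
Things that resemble listed ones, but are neither listed nor needed, are in the scene too. What is shaped like the cover but green or yellow is not meant.

How it is judged:
By the outcome, as a careful person would: the job done as asked, in the order asked, and still so for the second after the job is handed in, while the arm keeps its last pose, push and grip.
It also fails if it takes over 58 s, if anything falls off the work surface, if the arm or the gripper's body presses on something with over 40 N, if the wrist force passes 120 N, or if a joint passes its speed limit or range.

ROBOT

A 7-joint arm with a two-finger parallel gripper is mounted at the origin on the work surface. World frame = base frame: x ahead of the robot, y to its left, z up, the work surface at z = 0. Lengths are in m, angles in rad, forces in N, time in s.
With the tool pointing down it reaches from about 0.4 to 0.9 m from the base axis. Payload 5.5 kg.
Tool frame: the origin (TCP) lies midway between the tips of the shut fingers; the grasp point (between the pads) lies 19 mm behind it; z points along the fingers, y is the line along which they close (so a half turn about z gives the same grasp; the last joint's range is limited). The gripper opens to 85 mm and grips with 20 to 120 N. Pads are 22 mm wide; open, the fingers measure 114 mm over their backs; the gripper's body (76 mm by 85 mm) begins 54 mm behind the grasp point. The pads swing forward as they close: fully open they stand 13 mm farther back than shut.
Start: joints at [1.537, 0.501, -0.427, 1.55, 0.221, 1.138, -0.21], TCP at [0.19, -0.622, 0.231] pointing down, gripper open.
Joint ranges: [-2.88, 2.88], [-0.31, 2.03], [-1.54, 1.56], [0.2, 2.42], [-1.41, 4.55], [0.19, 2.02], [-2.57, 2.57]. Speed limits (rad/s): [2.57, 2.57, 3.14, 3.14, 3.14, 3.14, 3.14].

INTERFACE

Orientations are given as a rotation vector (axis times angle).
In Python, from bench import manip gives the robot as it stands.
- The arm moves only by the tool send_rows, never from a script. Its argument "series" is a list of rows, each an object of numbers: "tx", "ty", "tz": the shift along the world's x, y, z in mm; "twist": the turn about the world's z in degrees; "claw": the closure, from 0 (fully open) to 1 (shut). A call has 1 to 5 rows; each row shifts and turns the commanded pose from where the row before left it; what a row does not reach is not made up. A row lasts 1/8 s, in which the tool goes at most 62.5 mm and 10.7 degrees, less where a joint would pass 70% of its speed; a pose out of reach is approached as far as the arm can. A call is refused whole if a number of a shift passes 62.5 or a number of a turn 10.7, either way. A call with a gripper value outside its range is refused whole. The fingers move at their own pace and stop on an object; "newtons" is the grip in N (left out, the last holds). Time passes only in rows, so rows that do not move let the fingers close. It gives the time, the measured TCP pose, the force, the opening and the grip force at its end, in the units of the state.
- manip.sense(): the state, without advancing time (a new reading comes with each control period).
- manip.snapshot(name): name is "scene" or "top"; returns the picture (384x512x3 uint8, blue, green, red); there is no depth.
- manip.camera_params(name): a dict with "K" (3x3 intrinsics, pixels), "R" (3x3) and "t" (3): a world point X has camera coordinates R X + t. Camera axes: x right, y down, z forward; pixel columns grow to the right and rows downward; lengths in m; the calibration is good to about 2 mm. A picture is of the moment at which its call begins. camera_params takes no time and is no camera call.
- manip.job_done(): hands the job in; it is judged then, once.
The state is a dict: "time": time; "joint_pos": joint angles; "joint_vel": joint speeds; "tau": joint torques, N m; "eef_pos": TCP position; "tcp_rot": TCP orientation; "ft_force": force on the tool from outside, world axes, zero at the start; "moment": the same for the moment, N m; "width": finger opening in m; "finger_force": force on a finger pad.
Only numpy, scipy, OpenCV 4.12 (cv2) and the standard library are available. Lean on these libraries where they do the work, as an engineer would, in place of code of your own. Each camera call takes 0.05 s, during which the arm holds its last target. There are 200 camera calls.

## Working session

There is one attempt and no reset: what is moved stays moved. The work goes in short steps, Python scripts to look and compute and a tool call to move; the robot and the scene stay as the last step left them, time stands still between calls to the robot, and variables do not carry over. Pictures are saved under pics/ and viewed, at most 10 in all, crops included, and the job is handed in when it is done.

Besides the shell and the picture viewer there is one more tool, called after "Emit:" in YAML: its name, and indented under it one key for each argument. send_rows: Moves the arm, as the interface text tells. Its arguments: {"type":"object","properties":{"series":{"type":"array","items":{"type":"object","properties":{"tx":{"type":"number"},"ty":{"type":"number"},"tz":{"type":"number"},"twist":{"type":"number"},"claw":{"type":"number"}}}},"newtons":{"type":"number"}},"required":["series"]}

```bash
mkdir -p pics; ls
python3 - <<'E'
from bench import manip
import cv2,numpy as np
for n in("scene","top"):
    cv2.imwrite(f"pics/{n}0.png",manip.snapshot(n))
    c=manip.camera_params(n);print(n,np.round(c["K"],1).tolist(),np.round(c["R"],3).tolist(),np.round(c["t"],3).tolist())
s=manip.sense();print(s)
E
```

```text
pics
scene [[353.6, 0.0, 253.0], [0.0, 353.6, 187.6], [0.0, 0.0, 1.0]] [[0.609, 0.793, -0.005], [0.549, -0.426, -0.719], [-0.572, 0.436, -0.695]] [-0.361, -0.165, 1.408]
top [[496.8, 0.0, 257.4], [0.0, 496.8, 180.3], [0.0, 0.0, 1.0]] [[-0.028, -1.0, -0.004], [-0.993, 0.028, -0.112], [0.112, 0.001, -0.994]] [0.094, 0.522, 1.525]
{'time': 0.1, 'joint_pos': array([ 1.53721099,  0.50175175, -0.42679769,  1.5513228 ,  0.22080696,
        1.13828547, -0.21031683]), 'joint_vel': array([-1.02459143e-03, -2.17628088e-03, -2.85865388e-03, -2.80896151e-03,
        9.87810384e-05, -6.57950601e-04, -3.18459585e-05]), 'tau': array([-1.20425972e-02, -5.70809805e+01, -5.83950922e+00, -2.81744671e+01,
        1.03318106e-02,  5.51522811e-03, -1.89281695e-05]), 'eef_pos': array([ 0.18986883, -0.62101674,  0.23037308]), 'tcp_rot': array([-3.10537673e+00, -4.64261457e-01,  3.11908641e-04]), 'ft_force': array([ 0.78714192,  0.03249776, -0.86634135]), 'moment': array([-0.01864473, -0.00421373,  0.02877373]), 'finger_force': 0.0, 'width': 0.08528495931907072}
```

View pics/scene0.png

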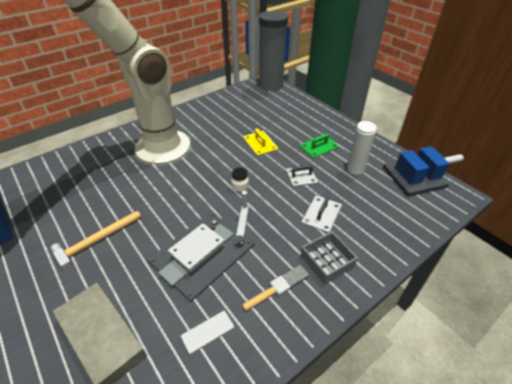

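View pics/top0.png

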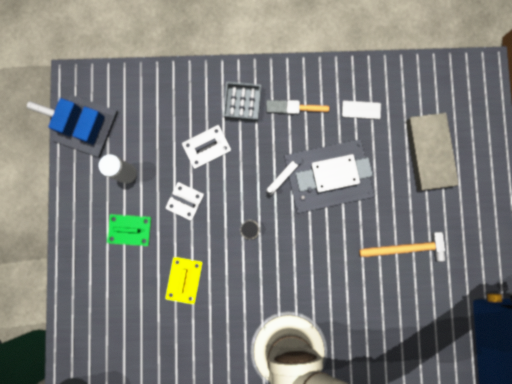

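Scene view: fixture at about (200,248), keeper bar to (241,222). Top view: fixture pad (335,173) with the keeper bar from about (298,163) to (270,191). Handled plates: white oblong (207,147), white smaller (185,200), green (129,230), yellow (184,281). By description the candidate is the one at (207,147); I'll check it in a close crop.

Run:
```python
import cv2,numpy as np
t=cv2.imread("pics/top0.png");s=cv2.imread("pics/scene0.png")
f=lambda im,x,y,w,h,k:cv2.resize(im[y:y+h,x:x+w],None,fx=k,fy=k,interpolation=cv2.INTER_CUBIC)
a=f(t,160,115,100,110,4); b=f(t,260,130,125,90,6)
cv2.imwrite("pics/c1.png",np.hstack([a,f(s,270,155,100,110,4)]))
cv2.imwrite("pics/c2.png",b)
cv2.imwrite("pics/c3.png",f(s,145,195,130,100,6))
```

```text
(no output)
```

View pics/c1.png

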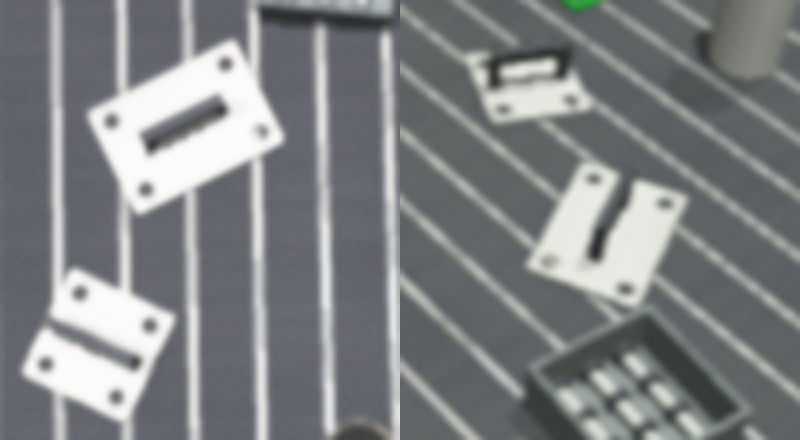

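View pics/c2.png

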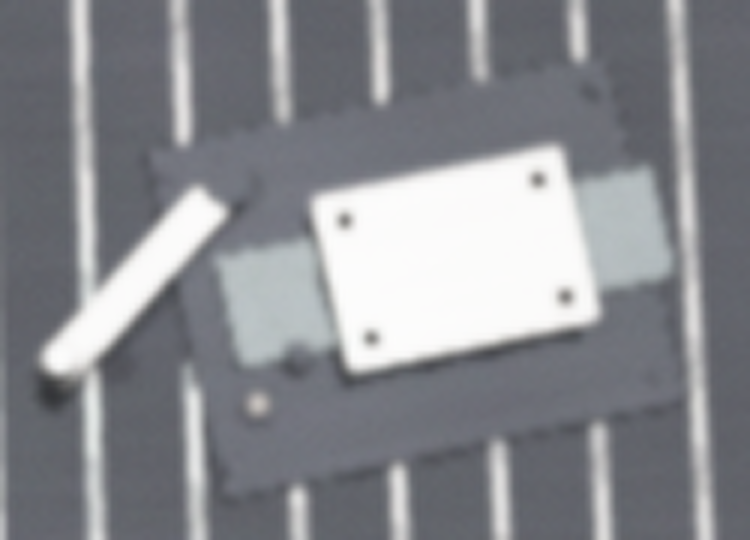

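View pics/c3.png

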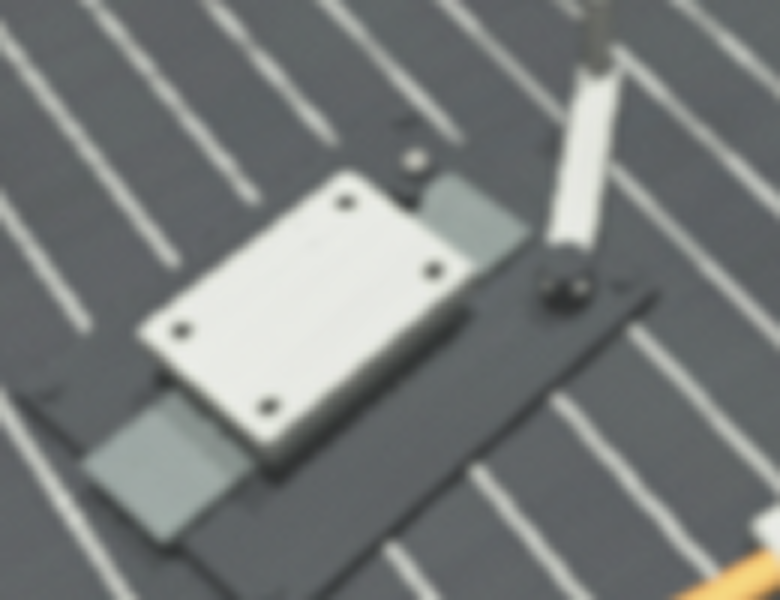

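Crops: the plate at (207,147) is clearly longer than wide with the handle along its length → the oblong cover; (185,200) is square. The pad's tapped holes, cover holes and bar ends are readable. Now triangulating.

```bash
cat > h.py <<'E'
import numpy as np,cv2
from bench import manip
C={n:manip.camera_params(n) for n in("scene","top")}
P={n:c["K"]@np.c_[c["R"],c["t"]] for n,c in C.items()}
def un(p,o,k): return (np.array(p,float)+.5)/k-.5+np.array(o)
def tri(a,b):
    X=cv2.triangulatePoints(P["top"],P["scene"],np.array(a,float).T,np.array(b,float).T);return (X[:3]/X[3]).T
def onz(n,p,z):
    c=C[n];d=np.c_[np.array(p,float),np.ones(len(p))]@np.linalg.inv(c["K"]).T@c["R"];o=-c["R"].T@c["t"]
    return o+d*((z-o[2])/d[:,2])[:,None]
M=np.array([[31,51],[31,-51],[-31,-51],[-31,51]])/1e3
def fit(X,m=M):
    q=X[:,:2];A=m-m.mean(0);B=q-q.mean(0)
    th=np.arctan2((A[:,0]*B[:,1]-A[:,1]*B[:,0]).sum(),(A*B).sum())
    R=np.array([[np.cos(th),-np.sin(th)],[np.sin(th),np.cos(th)]]);c=q.mean(0)-R@m.mean(0)
    return c,th,R,np.abs(q-(m@R.T+c)).max()
E
python3 - <<'E'
from h import *
ft=un([(345,220),(539,180),(566,297),(372,338)],(260,130),6)
fs=un([(433,271),(268,406),(181,330),(346,202)],(145,195),6)
ct=un([(226,63),(112,121),(146,189),(262,131)],(160,115),4)
cs=un([(226,289),(266,204),(194,179),(150,261)],(270,155),4)
np.set_printoptions(precision=4,suppress=True)
for n,a,b in(("fix",ft,fs),("cov",ct,cs)):
    X=tri(a,b);print(n,X, "sides",np.linalg.norm(np.diff(X,axis=0),axis=1))
    if n=="fix":
        z=.055
        for Y in(X,onz("top",a,z),onz("scene",b,z)):
            c,th,R,e=fit(Y);print(c,np.degrees(th),e,"hinge",c+R@[.065,.105])
    else:
        # top-order: long side first->second
        m=M[[0,3,2,1]]; 
        m=np.array([[-31,-51],[-31,51],[31,51],[31,-51]])/1e3
        for mm in (m,m*[-1,1]):
          for Y in(X,onz("top",a,.006),onz("scene",b,.006)):
            c,th,R,e=fit(Y,mm);print(c,np.degrees(th),e)
print("bar",onz("top",un([(213,200),(60,362)],(260,130),6),.036),onz("top",un([(62,358)],(260,130),6),.1), onz("scene",un([(573,248),(597,72)],(145,195),6),.036))
# handle bar ends
print("handle",onz("top",un([(148,142),(226,102)],(160,115),4),.048),onz("scene",un([(228,183),(197,247)],(270,155),4),.048))
E
```

```text
fix [[ 0.5597 -0.1059  0.0543]
 [ 0.5777 -0.2064  0.0546]
 [ 0.5167 -0.2172  0.0545]
 [ 0.4985 -0.1169  0.0546]] sides [0.1021 0.0619 0.102 ]
[ 0.5381 -0.1616] 10.19002925561491 0.0001454069454746576 hinge [ 0.5835 -0.0468]
[ 0.5378 -0.1621] 10.21700159952018 0.00016983957942751093 hinge [ 0.5832 -0.0472]
[ 0.5391 -0.1608] 10.164404532848321 0.0003754866009474389 hinge [ 0.5846 -0.046 ]
cov [[0.6923 0.2077 0.0058]
 [0.6481 0.3002 0.0042]
 [0.592  0.2735 0.0049]
 [0.636  0.1799 0.0069]] sides [0.1026 0.0621 0.1034]
[0.6421 0.2403] 25.08441955609007 0.056685791121818374
[0.6415 0.2397] 25.429281491603323 0.056422024141489446
[0.6431 0.2411] 25.223038110527852 0.05668447019020473
[0.6421 0.2403] 25.47072904193251 0.0010196442917849713
[0.6415 0.2397] 25.63734601188515 0.000911954636736767
[0.6431 0.2411] 25.11461675785461 0.0005017618887233621
bar [[ 0.5746 -0.0402  0.036 ]
 [ 0.4921  0.0421  0.036 ]] [[0.4881 0.0425 0.1   ]] [[ 0.5777 -0.0368  0.036 ]
 [ 0.4906  0.0423  0.036 ]]
handle [[0.6218 0.2656 0.048 ]
 [0.6517 0.2043 0.048 ]] [[0.6387 0.2589 0.048 ]
 [0.6716 0.1912 0.048 ]]
```

Run:
```python
from h import *
np.set_printoptions(precision=3,suppress=True)
print("jar",onz("top",[(250,229)],.065),"spray",onz("top",[(110,165)],.19),"tin",onz("top",[(242,101)],.045),"sq",onz("top",[(185,200)],.006))
H=np.array([.5838,-.0466]);
for p in(136.6,150,163,176,184,188,190.2):
    a=np.radians(p);u=np.array([np.cos(a),np.sin(a)]);t=np.array([-u[1],u[0]])
    print(p,(H+.13*u)*1e3,(H+.13*u-.0225*t)*1e3,(H+.13*u-.04*t)*1e3)
```

```text
jar [[0.373 0.106 0.065]] spray [[0.561 0.493 0.19 ]] tin [[0.775 0.121 0.045]] sq [[0.471 0.31  0.006]]
136.6 [489.345  42.721] [504.805  59.069] [516.829  71.784]
150 [471.217  18.4  ] [482.467  37.886] [491.217  53.041]
163 [459.48   -8.592] [466.059  12.925] [471.175  29.661]
176 [454.117 -37.532] [455.686 -15.086] [456.907   2.371]
184 [454.117 -55.668] [452.547 -33.223] [451.326 -15.766]
188 [455.065 -64.693] [451.934 -42.411] [449.498 -25.082]
190.2 [455.855 -69.621] [451.87  -47.477] [448.771 -30.253]
```

Emit:
send_rows:
  series:
    - {"tx": 40,"ty": 30,"tz": 0,"twist": -4,"claw": 1}
    - {"tx": 40,"ty": 30,"tz": 0,"twist": -4,"claw": 1}
    - {"tx": 40,"ty": 30,"tz": 0,"twist": -4,"claw": 1}
    - {"tx": 40,"ty": 30,"tz": 0,"twist": -4,"claw": 1}
    - {"tx": 40,"ty": 30,"tz": 0,"twist": -4,"claw": 1}

```text
time: 0.72
eef_pos: [0.391, -0.4703, 0.2309]
tcp_rot: [-3.14, 0.086, 0.001]
ft_force: [-0.2, -0.2, 0.7]
width: -0.0004
finger_force: 0.0
```

Emit:
send_rows:
  series:
    - {"tx": 20,"ty": 55,"tz": 0,"twist": -4,"claw": 1}
    - {"tx": 20,"ty": 55,"tz": 0,"twist": -4,"claw": 1}
    - {"tx": 20,"ty": 55,"tz": 0,"twist": -4,"claw": 1}
    - {"tx": 20,"ty": 55,"tz": 0,"twist": -4,"claw": 1}
    - {"tx": 20,"ty": 55,"tz": 0,"twist": -4,"claw": 1}

```text
time: 1.35
eef_pos: [0.4903, -0.1948, 0.2311]
tcp_rot: [3.078, -0.63, -0.0]
ft_force: [1.0, -0.1, -0.2]
width: 0.0002
finger_force: 0.0
```

Emit:
send_rows:
  series:
    - {"tx": 6,"ty": 54,"tz": 0,"twist": -4,"claw": 1}
    - {"tx": 6,"ty": 54,"tz": 0,"twist": -4,"claw": 1}
    - {"tx": 6,"ty": 54,"tz": 0,"twist": -4,"claw": 1}
    - {"tx": 6,"ty": 54,"tz": 0,"twist": -4,"claw": 1}
    - {"tx": 3,"ty": 52,"tz": 0,"twist": -4,"claw": 1}

```text
time: 1.98
eef_pos: [0.515, 0.0535, 0.229]
tcp_rot: [2.941, -1.103, -0.009]
ft_force: [-0.1, -1.1, -0.4]
width: 0.0005
finger_force: 0.0
```

Emit:
send_rows:
  series:
    - {"tx": 0,"ty": 0,"tz": -40,"twist": 0,"claw": 1}
    - {"tx": 0,"ty": 0,"tz": -40,"twist": 0,"claw": 1}
    - {"tx": 0,"ty": 0,"tz": -20,"twist": 0,"claw": 1}
    - {"tx": 0,"ty": 0,"tz": 0,"twist": 0,"claw": 1}

```text
time: 2.48
eef_pos: [0.5138, 0.0492, 0.1277]
tcp_rot: [2.936, -1.105, -0.012]
ft_force: [-0.5, -0.4, 0.7]
width: -0.0
finger_force: 0.0
```

Emit:
send_rows:
  series:
    - {"tx": 2,"ty": 12,"tz": 0,"twist": -1,"claw": 1}
    - {"tx": 2,"ty": 11,"tz": 0,"twist": -1,"claw": 1}
    - {"tx": 0,"ty": 0,"tz": 0,"twist": 0,"claw": 1}

```text
time: 2.85
eef_pos: [0.5205, 0.0734, 0.1307]
tcp_rot: [2.92, -1.155, -0.003]
ft_force: [0.4, 0.0, 0.2]
width: -0.0003
finger_force: 0.0
```

Run:
```python
from h import *
s=manip.sense();print(s["eef_pos"],s["tcp_rot"],np.round(s["joint_pos"],2))
t=manip.snapshot("top");u=manip.snapshot("scene")
f=lambda im,x,y,w,h,k:cv2.resize(im[y:y+h,x:x+w],None,fx=k,fy=k,interpolation=cv2.INTER_CUBIC)
cv2.imwrite("pics/d1.png",np.hstack([f(t,230,130,100,140,4),f(u,190,140,100,140,4)]))
```

```text
[0.5205201  0.07344404 0.13068649] [ 2.91991032 -1.15519991 -0.00330618] [-0.1   0.38 -0.1   1.96  0.05  0.81 -2.56]
```

View pics/d1.png

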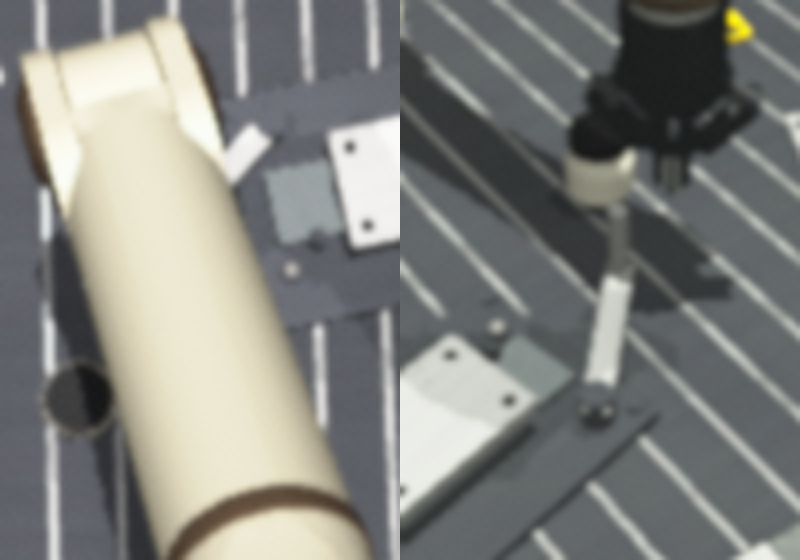

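Scene crop: pin top near crop (619,208), shut fingers at (672,183), to its +y side and clear. Lowering beside the pin, then pushing along the arc.

Emit:
send_rows:
  series:
    - {"tx": 0,"ty": 0,"tz": -36,"twist": 0,"claw": 1}
    - {"tx": 0,"ty": 0,"tz": -36,"twist": 0,"claw": 1}
    - {"tx": 0,"ty": 0,"tz": 0,"twist": 0,"claw": 1}
    - {"tx": -8,"ty": -7,"tz": 0,"twist": 0,"claw": 1}
    - {"tx": -8,"ty": -7,"tz": 0,"twist": 0,"claw": 1}

```text
time: 3.58
eef_pos: [0.5044, 0.0576, 0.059]
tcp_rot: [2.919, -1.159, -0.002]
ft_force: [0.5, -0.0, 0.1]
width: 0.0002
finger_force: 0.3
```

Emit:
send_rows:
  series:
    - {"tx": -8,"ty": -6.5,"tz": 0,"twist": 4.5,"claw": 1}
    - {"tx": -7.3,"ty": -7.3,"tz": 0,"twist": 4.5,"claw": 1}
    - {"tx": -7,"ty": -7.5,"tz": 0,"twist": 4.5,"claw": 1}
    - {"tx": -6,"ty": -8,"tz": 0,"twist": 4.3,"claw": 1}
    - {"tx": -5.4,"ty": -8.3,"tz": 0,"twist": 4.3,"claw": 1}

```text
time: 4.2
eef_pos: [0.4705, 0.0197, 0.059]
tcp_rot: [3.086, -0.574, -0.0]
ft_force: [0.7, 0.7, 0.7]
width: 0.0001
finger_force: 0.4
```

Emit:
send_rows:
  series:
    - {"tx": -4.5,"ty": -6.5,"tz": 0,"twist": 3.5,"claw": 1}
    - {"tx": -3.5,"ty": -7,"tz": 0,"twist": 3.5,"claw": 1}
    - {"tx": -3,"ty": -7,"tz": 0,"twist": 3.5,"claw": 1}
    - {"tx": -2.4,"ty": -7.2,"tz": 0,"twist": 3.5,"claw": 1}
    - {"tx": -1.8,"ty": -7.3,"tz": 0,"twist": 3.5,"claw": 1}

```text
time: 4.82
eef_pos: [0.4552, -0.0153, 0.0589]
tcp_rot: [3.136, -0.099, -0.0]
ft_force: [0.1, -0.1, 1.1]
width: -0.0002
finger_force: 0.5
```

Run:
```python
from h import *
s=manip.sense();print(s["eef_pos"],s["tcp_rot"],s["ft_force"])
t=manip.snapshot("top");u=manip.snapshot("scene")
f=lambda im,x,y,w,h,k:cv2.resize(im[y:y+h,x:x+w],None,fx=k,fy=k,interpolation=cv2.INTER_CUBIC)
cv2.imwrite("pics/d2.png",np.hstack([f(t,250,130,100,140,4),f(u,170,140,100,140,4)]))
```

```text
[ 0.45523755 -0.0153094   0.0589244 ] [ 3.13573476e+00 -9.86691273e-02 -1.05876625e-04] [ 0.07180745 -0.09447491  1.09247064]
```

View pics/d2.png

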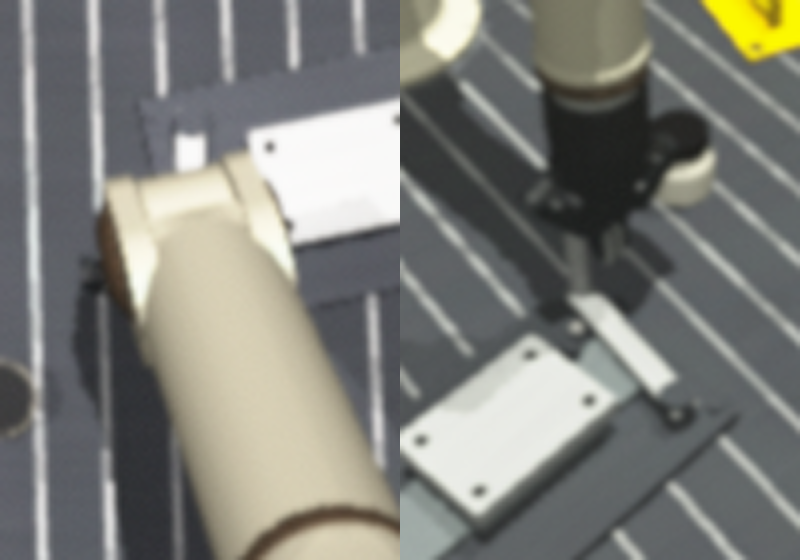

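Scene crop: the bar followed (pin end near crop (583,295), next to the catch at (577,327)), fingers behind the pin. Pushing on through the detent.

Emit:
send_rows:
  series:
    - {"tx": -1,"ty": -6,"tz": 0,"twist": 2.5,"claw": 1}
    - {"tx": -1,"ty": -6,"tz": 0,"twist": 2.5,"claw": 1}
    - {"tx": -0.7,"ty": -6,"tz": 0,"twist": 2.5,"claw": 1}
    - {"tx": -0.3,"ty": -4,"tz": 0,"twist": 2,"claw": 1}
    - {"tx": -0.2,"ty": -3,"tz": 0,"twist": 1.5,"claw": 1}

```text
time: 5.55
eef_pos: [0.4518, -0.0397, 0.0582]
tcp_rot: [3.131, 0.2, -0.002]
ft_force: [0.5, 0.8, -0.0]
width: -0.0002
finger_force: 0.2
```

Emit:
send_rows:
  series:
    - {"tx": 0,"ty": -1.5,"tz": 0,"twist": 1,"claw": 1}
    - {"tx": 0,"ty": -1,"tz": 0,"twist": 1,"claw": 1}
    - {"tx": 0,"ty": 0,"tz": 0,"twist": 0,"claw": 1}

```text
time: 5.92
eef_pos: [0.4512, -0.0409, 0.0576]
tcp_rot: [3.128, 0.257, -0.004]
ft_force: [-3.0, 3.6, 5.6]
width: -0.0002
finger_force: 3.5
```

Run:
```python
from h import *
print(tri(un([(257,405),(297,358)],(260,130),6),un([(414,160),(408,195)],(145,195),6)))
s=manip.sense();print(s["ft_force"],s["moment"],s["eef_pos"])
u=manip.snapshot("scene");t=manip.snapshot("top")
f=lambda im,x,y,w,h,k:cv2.resize(im[y:y+h,x:x+w],None,fx=k,fy=k,interpolation=cv2.INTER_CUBIC)
cv2.imwrite("pics/d3.png",np.hstack([f(u,180,160,100,100,6)]))
```

```text
[[ 0.46836368 -0.06046783  0.01784319]
 [ 0.49205735 -0.08065142  0.02690959]]
[-3.00262076  3.59407481  5.63664365] [ 0.64380072  0.44939534 -0.0658348 ] [ 0.4512246  -0.04090794  0.05764076]
```

View pics/d3.png

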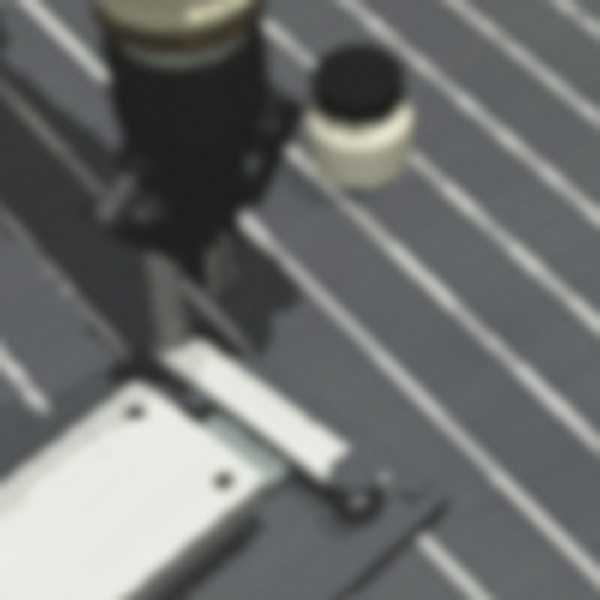

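Bar nearly parallel to the pad edge, being resisted by the ball. Push a little further.

Emit:
send_rows:
  series:
    - {"tx": 0.2,"ty": -1.2,"tz": 0,"twist": 0,"claw": 1}
    - {"tx": 0.2,"ty": -1.2,"tz": 0,"twist": 0,"claw": 1}
    - {"tx": 0,"ty": 0,"tz": 0,"twist": 0,"claw": 1}

```text
time: 6.4
eef_pos: [0.4512, -0.0413, 0.0576]
tcp_rot: [3.13, 0.259, -0.005]
ft_force: [-3.8, 10.4, 7.0]
width: -0.0004
finger_force: 5.7
```

Emit:
send_rows:
  series:
    - {"tx": -2,"ty": 10,"tz": 0,"twist": 0,"claw": 1}
    - {"tx": 0,"ty": 5,"tz": 0,"twist": 0,"claw": 1}
    - {"tx": 0,"ty": 0,"tz": 60,"twist": 0,"claw": 1}
    - {"tx": 10,"ty": 40,"tz": 60,"twist": 8,"claw": 0.5}
    - {"tx": 30,"ty": 50,"tz": 30,"twist": 8,"claw": 0}

```text
time: 7.02
eef_pos: [0.488, 0.0516, 0.2002]
tcp_rot: [3.059, 0.687, 0.001]
ft_force: [2.6, 0.4, -0.7]
width: 0.0357
finger_force: 0.0
```

Emit:
send_rows:
  series:
    - {"tx": 30,"ty": 50,"tz": 0,"twist": 10,"claw": 0}
    - {"tx": 30,"ty": 50,"tz": 0,"twist": 10,"claw": 0}
    - {"tx": 30,"ty": 40,"tz": 0,"twist": 10,"claw": 0}
    - {"tx": 30,"ty": 30,"tz": 0,"twist": 10,"claw": 0}
    - {"tx": 30,"ty": 10,"tz": 0,"twist": 10,"claw": 0}

```text
time: 7.65
eef_pos: [0.6373, 0.2357, 0.1972]
tcp_rot: [2.476, 1.928, 0.001]
ft_force: [-0.4, 0.6, 0.1]
width: 0.0852
finger_force: 0.0
```

Run:
```python
from h import *
s=manip.sense();print(s["eef_pos"],s["tcp_rot"],np.round(s["joint_pos"],2))
t=manip.snapshot("top");u=manip.snapshot("scene")
f=lambda im,x,y,w,h,k:cv2.resize(im[y:y+h,x:x+w],None,fx=k,fy=k,interpolation=cv2.INTER_CUBIC)
cv2.imwrite("pics/d4.png",np.hstack([f(t,260,130,100,100,4),f(u,170,180,100,100,4)]))
cv2.imwrite("pics/top4.png",t);cv2.imwrite("pics/scene4.png",u)
```

```text
[0.63734528 0.23574708 0.19719229] [2.47590544e+00 1.92819193e+00 1.04642619e-03] [ 0.01  0.62 -0.6   1.5   0.38  1.14 -0.91]
```

View pics/d4.png

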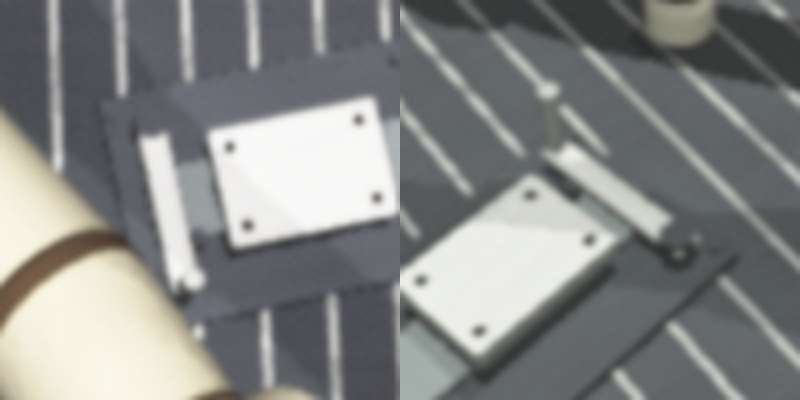

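Run:
```python
from h import *
np.set_printoptions(precision=4,suppress=True)
print("pin",tri(un([(193,280)],(260,130),4),un([(147,90)],(170,180),4)),"expect shut",[.4558,-.0696,.1])
for n,a in(("L",[(140,137),(168,285)]),("R",[(166,133),(190,268)])):
    X=onz("top",un(a,(260,130),4),.036);d=X[1]-X[0];print(n,X[:,:2].tolist(),np.degrees(np.arctan2(-d[1],-d[0])))
X=onz("scene",un([(165,147),(270,217)],(170,180),4),.036);d=X[0]-X[1];print(X,np.degrees(np.arctan2(-d[1],-d[0])))
X=onz("top",un([(193,280)],(260,130),4),.1);print(X,onz("scene",un([(147,90)],(170,180),4),.1))
```

```text
pin [[ 0.4543 -0.0692  0.098 ]] expect shut [0.4558, -0.0696, 0.1]
L [[0.571577209948256, -0.038673630204339976], [0.4551754018092361, -0.05611410890589248]] 8.521237396103912
R [[0.5741487095858797, -0.05909794797198496], [0.46788829468623006, -0.07366983341889173]] 7.808478320390837
[[ 0.4608 -0.0633  0.036 ]
 [ 0.5662 -0.0392  0.036 ]] 12.888977158213253
[[ 0.454  -0.0692  0.1   ]] [[ 0.4563 -0.0695  0.1   ]]
```

Pin now at (0.454, −0.069), i.e. the shut position to about 1 mm: the keeper is home. Now to the cover.

Emit:
send_rows:
  newtons: 80
  series:
    - {"tx": 2.5,"ty": 2.5,"tz": -20,"twist": 10,"claw": 0}
    - {"tx": 2,"ty": 2,"tz": -20,"twist": 10,"claw": 0}
    - {"tx": 0,"ty": 0,"tz": -20,"twist": 10,"claw": 0}
    - {"tx": 0,"ty": 0,"tz": -20,"twist": 9.6,"claw": 0}
    - {"tx": 0,"ty": 0,"tz": 0,"twist": 0,"claw": 0}

```text
time: 8.38
eef_pos: [0.64, 0.2354, 0.1153]
tcp_rot: [1.694, 2.644, -0.003]
ft_force: [-0.8, 0.4, 0.8]
width: 0.0854
finger_force: 0.0
```

Run:
```python
from h import *
s=manip.sense();print(s["eef_pos"],s["tcp_rot"],np.degrees(2*np.arctan2(s["tcp_rot"][1],s["tcp_rot"][0])))
t=manip.snapshot("top");u=manip.snapshot("scene")
f=lambda im,x,y,w,h,k:cv2.resize(im[y:y+h,x:x+w],None,fx=k,fy=k,interpolation=cv2.INTER_CUBIC)
cv2.imwrite("pics/d5.png",np.hstack([f(u,270,140,100,110,5)]))
```

```text
[0.63997258 0.23539673 0.11526268] [ 1.69364357  2.64394769 -0.00335923] 114.71488106056677
```

View pics/d5.png

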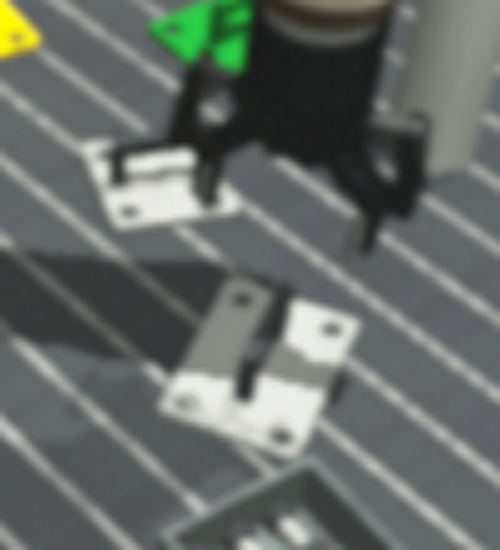

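Fingers open above the cover, straddling the handle (crop ≈(265,330)), oriented across it. Descending with a small correction.

Emit:
send_rows:
  series:
    - {"tx": 2,"ty": 5,"tz": -30,"twist": 0.7,"claw": 0}
    - {"tx": 0,"ty": 0,"tz": -30,"twist": 0,"claw": 0}
    - {"tx": 0,"ty": 0,"tz": -20,"twist": 0,"claw": 0}
    - {"tx": 0,"ty": 0,"tz": -13,"twist": 0,"claw": 0}
    - {"tx": 0,"ty": 0,"tz": 0,"twist": 0,"claw": 0}

```text
time: 9.1
eef_pos: [0.6434, 0.242, 0.0241]
tcp_rot: [1.673, 2.655, 0.002]
ft_force: [0.1, 0.5, 0.5]
width: 0.0852
finger_force: 0.0
```

Emit:
send_rows:
  series:
    - {"tx": -1,"ty": -1.5,"tz": -2,"twist": 0,"claw": 0.5}
    - {"tx": 0,"ty": 0,"tz": 0,"twist": 0,"claw": 0.7}
    - {"tx": 0,"ty": 0,"tz": 0,"twist": 0,"claw": 1}
    - {"tx": 0,"ty": 0,"tz": 0,"twist": 0,"claw": 1}
    - {"tx": 0,"ty": 0,"tz": 0,"twist": 0,"claw": 1}

```text
time: 9.72
eef_pos: [0.6429, 0.2408, 0.0232]
tcp_rot: [1.671, 2.655, 0.004]
ft_force: [-1.1, -1.3, 3.6]
width: 0.0105
finger_force: 79.9
```

Emit:
send_rows:
  series:
    - {"tx": 0,"ty": 0,"tz": 0,"twist": 0,"claw": 1}
    - {"tx": 0,"ty": 0,"tz": 0,"twist": 0,"claw": 1}

```text
time: 9.98
eef_pos: [0.643, 0.2408, 0.0232]
tcp_rot: [1.671, 2.655, 0.004]
ft_force: [-0.1, -0.7, 5.9]
width: 0.0106
finger_force: 80.0
```

Emit:
send_rows:
  series:
    - {"tx": 0,"ty": 0,"tz": 15,"twist": 0,"claw": 1}
    - {"tx": 0,"ty": 0,"tz": 30,"twist": 0,"claw": 1}
    - {"tx": 0,"ty": 0,"tz": 40,"twist": 0,"claw": 1}
    - {"tx": 0,"ty": 0,"tz": 40,"twist": 0,"claw": 1}
    - {"tx": 0,"ty": -10,"tz": 25,"twist": 0,"claw": 1}

```text
time: 10.6
eef_pos: [0.6424, 0.232, 0.1747]
tcp_rot: [1.669, 2.657, 0.006]
ft_force: [-0.3, -0.4, -5.1]
width: 0.0105
finger_force: 78.7
```

Emit:
send_rows:
  series:
    - {"tx": -6,"ty": -25,"tz": 0,"twist": -1,"claw": 1}
    - {"tx": -10,"ty": -40,"tz": 0,"twist": -1.5,"claw": 1}
    - {"tx": -10,"ty": -40,"tz": 0,"twist": -1.5,"claw": 1}
    - {"tx": -10,"ty": -40,"tz": 0,"twist": -1.5,"claw": 1}
    - {"tx": -10,"ty": -40,"tz": 0,"twist": -1.5,"claw": 1}

```text
time: 11.22
eef_pos: [0.5953, 0.0431, 0.1718]
tcp_rot: [1.833, 2.547, -0.0]
ft_force: [1.0, 0.2, -3.3]
width: 0.0105
finger_force: 78.6
```

Emit:
send_rows:
  series:
    - {"tx": -10,"ty": -40,"tz": 0,"twist": -1.5,"claw": 1}
    - {"tx": -10,"ty": -40,"tz": 0,"twist": -1.5,"claw": 1}
    - {"tx": -10,"ty": -40,"tz": 0,"twist": -1.5,"claw": 1}
    - {"tx": -10,"ty": -40,"tz": 0,"twist": -1.5,"claw": 1}
    - {"tx": -10,"ty": -25,"tz": 0,"twist": -1,"claw": 1}

```text
time: 11.85
eef_pos: [0.5447, -0.143, 0.1719]
tcp_rot: [1.988, 2.428, -0.001]
ft_force: [0.2, -0.0, -4.7]
width: 0.0106
finger_force: 78.6
```

Emit:
send_rows:
  series:
    - {"tx": 0,"ty": 0,"tz": 0,"twist": 0,"claw": 1}
    - {"tx": 0,"ty": 0,"tz": 0,"twist": 0,"claw": 1}

```text
time: 12.1
eef_pos: [0.5461, -0.1392, 0.1723]
tcp_rot: [1.983, 2.432, 0.002]
ft_force: [1.0, 0.1, -5.2]
width: 0.0103
finger_force: 78.6
```

Emit:
send_rows:
  series:
    - {"tx": -4,"ty": -12,"tz": 0,"twist": -0.7,"claw": 1}
    - {"tx": -3,"ty": -10,"tz": 0,"twist": -0.6,"claw": 1}
    - {"tx": 0,"ty": 0,"tz": -25,"twist": 0,"claw": 1}
    - {"tx": 0,"ty": 0,"tz": -25,"twist": 0,"claw": 1}
    - {"tx": 0,"ty": 0,"tz": 0,"twist": 0,"claw": 1}

```text
time: 12.72
eef_pos: [0.5376, -0.1615, 0.1207]
tcp_rot: [2.013, 2.411, -0.001]
ft_force: [-0.9, 0.9, -4.7]
width: 0.0106
finger_force: 78.6
```

Emit:
send_rows:
  series:
    - {"tx": 0,"ty": 0,"tz": 0,"twist": 0,"claw": 1}
    - {"tx": 0,"ty": 0,"tz": 0,"twist": 0,"claw": 1}

```text
time: 12.98
eef_pos: [0.5406, -0.1616, 0.1238]
tcp_rot: [2.009, 2.407, 0.003]
ft_force: [1.1, -0.0, -5.3]
width: 0.0109
finger_force: 78.7
```

Run:
```python
from h import *
np.set_printoptions(precision=4,suppress=True)
s=manip.sense();print(s["eef_pos"],s["tcp_rot"],np.degrees(2*np.arctan2(s["tcp_rot"][1],s["tcp_rot"][0])))
u=manip.snapshot("scene");t=manip.snapshot("top")
cv2.imwrite("pics/scene6.png",u);cv2.imwrite("pics/top6.png",t)
# predicted hole pixels (upper face of cover) and dark spots near them, in the scene view
e=s["eef_pos"];th=np.radians(10.3);R=np.array([[np.cos(th),-np.sin(th)],[np.sin(th),np.cos(th)]])
W=np.c_[M@R.T+e[:2],np.full(4,e[2]-.0232+.006)]
for n,im in(("scene",u),("top",t)):
    g=im.min(2); x=P[n]@np.c_[W,np.ones(4)].T;x=(x[:2]/x[2]).T
    for p in x:
        i,j=np.round(p).astype(int)
        print(n,p);print(g[j-5:j+6,i-6:i+7])
```

```text
[ 0.5406 -0.1616  0.1238] [2.0087 2.4071 0.0032] 100.31025480266176
scene [215.4941 228.4799]
[[152 176 205 226 229 229 229 229 229 228 227 221 209]
 [186 208 221 228 229 230 230 230 230 229 228 227 223]
 [215 227 229 229 230 229 228 228 228 228 229 228 227]
 [228 230 229 229 226 217 208 202 206 217 227 228 228]
 [229 229 229 228 212 184 161 153 162 189 214 227 227]
 [229 230 230 224 194 151 124 118 125 160 202 221 219]
 [229 230 230 222 192 150 131 129 135 166 200 213 200]
 [229 230 229 225 208 187 176 173 177 190 201 192 166]
 [229 229 229 227 223 216 213 209 203 194 180 155 128]
 [229 228 228 227 228 226 223 214 195 170 149 131 114]
 [228 227 227 227 227 225 217 197 167 145 139 136 126]]
scene [186.7391 251.3636]
[[204 203 202 201 202 204 205 205 205 206 205 204 203]
 [202 201 202 203 203 204 205 205 204 205 204 204 203]
 [202 202 203 203 201 197 193 193 194 200 203 204 202]
 [202 204 203 198 184 171 160 158 168 185 199 203 202]
 [204 204 200 184 156 131 119 117 136 169 193 201 200]
 [197 203 197 172 132 106  98 101 126 164 191 196 188]
 [178 196 196 175 139 112 104 118 150 180 19
[... 3315 characters left out ...]
4 154 162 169]
 [ 76  81  93 103  94  92 104 116 130 141 150 158 166]]
top [323.5246 183.1858]
[[172 163 153 148 149 148 148 146 147 148 148 148 149]
 [145 147 149 150 147 146 147 147 148 149 149 149 151]
 [143 144 149 149 145 144 143 145 148 150 149 151 150]
 [143 146 147 144 138 130 130 135 143 149 151 149 150]
 [144 146 146 137 126 118 117 126 136 145 149 149 149]
 [144 146 145 132 118 112 118 124 132 143 149 148 149]
 [143 144 142 129 112 109 121 132 137 144 150 150 148]
 [140 142 142 130 111 108 122 135 141 147 149 149 149]
 [139 142 142 137 125 122 131 138 143 146 147 145 143]
 [136 141 141 143 141 137 138 137 139 139 136 133 130]
 [133 141 140 141 141 137 132 125 123 123 118 115 108]]
```

```bash
cat > m.py <<'E'
from h import *
from scipy.optimize import least_squares
def proj(n,W):
    x=P[n]@np.c_[W,np.ones(len(W))].T;return (x[:2]/x[2]).T
def world(q):
    c,s=np.cos(q[3]),np.sin(q[3]);return np.c_[M@np.array([[c,-s],[s,c]]).T+q[:2],np.full(4,q[2])]
def cen(im,p):
    g=im.min(2).astype(float);p=np.array(p)
    for _ in range(4):
        i,j=np.round(p).astype(int);w=g[j-3:j+4,i-3:i+4];b=np.median(g[j-4:j+5,i-4:i+5]);w=np.clip(b*.93-w,0,None)
        y,x=np.mgrid[j-3:j+4,i-3:i+4];p=np.array([(w*x).sum(),(w*y).sum()])/w.sum()
    return p
def pose(obs,q0,names=("scene","top")):
    o=[(n,k,p) for n,k,p in obs if n in names]
    f=lambda q:np.concatenate([(proj(n,world(q))[k]-p) for n,k,p in o])
    r=least_squares(f,q0);return r.x,np.abs(r.fun).max()
def show(l,r): print(l,np.round(r[0][:3]*1e3,1),round(np.degrees(r[0][3]),2),"res px",round(r[1],2))
E
cat > go.py <<'E'
from m import *
import sys
tag=sys.argv[1]
A={n:cv2.imread(f"pics/{n}0.png") for n in("scene","top")}
B={n:manip.snapshot(n) for n in("scene","top")}
for n in B:cv2.imwrite(f"pics/{n}_{tag}.png",B[n])
e=manip.sense()["eef_pos"];print("tcp",e,manip.sense()["tcp_rot"])
q=[.538,-.1615,.055,np.radians(10.2)]
oa=[(n,k,cen(A[n],proj(n,world(q))[k])) for n in A for k in range(4)]
show("pad",pose(oa,q))
q=[e[0],e[1],e[2]-.0172,np.radians(10.2)]
ob=[(n,k,cen(B[n],proj(n,world(q))[k])) for n,k in(("scene",0),("scene",1),("scene",2),("top",0),("top",3))]
show("cover top face",pose(ob,q))
E
python3 go.py a
```

```text
tcp [ 0.54002372 -0.16149692  0.12322927] [2.00938455e+00 2.40782278e+00 2.32822965e-03]
pad [ 538.2 -161.2   55.2] 10.19 res px 0.56
cover top face [ 538.6 -160.   103.9] 10.12 res px 0.51
```

Emit:
send_rows:
  series:
    - {"tx": -0.7,"ty": -0.3,"tz": -10,"twist": 0,"claw": 1}
    - {"tx": 0,"ty": 0,"tz": -10,"twist": 0,"claw": 1}
    - {"tx": 0,"ty": 0,"tz": -5,"twist": 0,"claw": 1}
    - {"tx": 0,"ty": 0,"tz": 0,"twist": 0,"claw": 1}
    - {"tx": 0,"ty": 0,"tz": 0,"twist": 0,"claw": 1}

```text
time: 13.8
eef_pos: [0.5392, -0.1615, 0.0977]
tcp_rot: [2.01, 2.409, 0.002]
ft_force: [0.0, -0.5, -4.1]
width: 0.0108
finger_force: 78.6
```

Emit:
send_rows:
  series:
    - {"tx": 0,"ty": 0,"tz": 0,"twist": 0,"claw": 1}
    - {"tx": 0,"ty": 0,"tz": 0,"twist": 0,"claw": 1}
    - {"tx": 0,"ty": 0,"tz": 0,"twist": 0,"claw": 1}

```text
time: 14.18
eef_pos: [0.539, -0.1617, 0.0978]
tcp_rot: [2.01, 2.408, 0.002]
ft_force: [-0.2, 0.2, -5.9]
width: 0.0106
finger_force: 78.6
```

```bash
python3 go.py b; python3 go.py c
```

```text
tcp [ 0.53899458 -0.16166718  0.09767409] [2.00995418e+00 2.40852298e+00 2.05420981e-03]
pad [ 538.2 -161.2   55.2] 10.19 res px 0.56
cover top face [ 537.4 -160.1   78.1] 9.87 res px 0.29
tcp [ 0.53894847 -0.16168666  0.09762051] [2.01012746e+00 2.40852846e+00 2.05182524e-03]
pad [ 538.2 -161.2   55.2] 10.19 res px 0.56
cover top face [ 537.5 -160.1   78.1] 9.85 res px 0.27
```

Run:
```python
from m import *
A={n:cv2.imread(f"pics/{n}0.png") for n in("scene","top")}
q=[.642,.2403,.006,np.radians(25.4)]
o=[(n,k,cen(A[n],proj(n,world(q))[k])) for n in A for k in range(4)]
r=pose(o,q);show("cover bench",r)
for n in A: show(n,pose([x for x in o],np.array(r[0]),(n,)))
d=r[0][:2]-[.643,.2408];a=np.radians(-15.3);R=np.array([[np.cos(a),-np.sin(a)],[np.sin(a),np.cos(a)]])
print("cover now by grasp",(np.array([.53895,-.16168])+R@d)*1e3)
q=[.538,-.1615,.055,np.radians(10.2)]
o=[(n,k,cen(A[n],proj(n,world(q))[k])) for n in A for k in range(4)]
for n in A: show("pad "+n,pose(o,q,(n,)))
```

```text
m.py:11: RuntimeWarning: invalid value encountered in divide
  y,x=np.mgrid[j-3:j+4,i-3:i+4];p=np.array([(w*x).sum(),(w*y).sum()])/w.sum()
Traceback (most recent call last):
  File "m.py", line 16, in pose
    r=least_squares(f,q0);return r.x,np.abs(r.fun).max()
ValueError: Residuals are not finite in the initial point.
```

```bash
python3 -W ignore - <<'E'
from m import *
A={n:cv2.imread(f"pics/{n}0.png") for n in("scene","top")}
q=[.642,.2403,.006,np.radians(25.4)]
o=[(n,k,cen(A[n],proj(n,world(q))[k])) for n in A for k in range(4)]
o=[x for x in o if np.isfinite(x[2]).all()];print(len(o))
for n,k,p in o: print(n,k,np.round(p-proj(n,world(q))[k],2))
g=[x for x in o if np.abs(x[2]-proj(x[0],world(q))[x[1]]).max()<1.2]
r=pose(g,q);show("cover bench",r)
d=r[0][:2]-[.643,.2408];a=np.radians(-15.3);R=np.array([[np.cos(a),-np.sin(a)],[np.sin(a),np.cos(a)]])
print("cover now by grasp",(np.array([.53895,-.16168])+R@d)*1e3)
E
```

```text
7
scene 0 [ 1.89 -6.14]
scene 1 [-0.09  0.54]
scene 3 [ 0.63 -0.64]
top 0 [-0.13  0.2 ]
top 1 [-0.17  0.1 ]
top 2 [ 0.69 -0.2 ]
top 3 [-0.08  0.27]
cover bench [642.  240.3   6.2] 25.33 res px 0.7
cover now by grasp [ 537.84973104 -161.89035439]
```

Emit:
send_rows:
  series:
    - {"tx": 0.5,"ty": 0,"tz": 0.4,"twist": 0.2,"claw": 1}
    - {"tx": 0,"ty": 0,"tz": 0,"twist": 0,"claw": 1}
    - {"tx": 0,"ty": 0,"tz": 0,"twist": 0,"claw": 1}
    - {"tx": 0,"ty": 0,"tz": 0,"twist": 0,"claw": 1}
    - {"tx": 0,"ty": 0,"tz": 0,"twist": 0,"claw": 1}

```text
time: 15.0
eef_pos: [0.5395, -0.1616, 0.098]
tcp_rot: [2.006, 2.412, 0.002]
ft_force: [0.0, 0.4, -5.1]
width: 0.0109
finger_force: 78.6
```

```bash
python3 -W ignore go.py d
python3 - <<'E'
from m import *
s=manip.sense();print(s["time"],s["ft_force"],s["finger_force"],np.abs(s["joint_vel"]).max())
# keeper pin still where it was shut? compare a scene patch with the earlier picture
a=cv2.imread("pics/scene4.png");b=cv2.imread("pics/scene_d.png")
p=a[196:212,202:212];r=cv2.matchTemplate(b[186:222,192:222],p,cv2.TM_CCOEFF_NORMED);print(cv2.minMaxLoc(r),"expect (10,10)")
E
```

```text
tcp [ 0.53946233 -0.16162571  0.09798319] [2.00587756e+00 2.41217005e+00 2.08317903e-03]
pad [ 538.2 -161.2   55.2] 10.19 res px 0.56
cover top face [ 537.6 -160.    78.3] 10.05 res px 0.33
15.1 [-0.10991339  0.72113127 -4.68975943] 78.63301277160645 0.001226070926597009
(-0.3913302421569824, 0.8556699156761169, (12, 3), (10, 10)) expect (10,10)
```

The cover is held still about 20 mm up and lined up to about 1 mm. The keeper pin has not moved. Handing in.

```bash
python3 -c "
from bench import manip
print(manip.job_done())"
```

```text
the job is handed in; nothing more can be done
None
```

The job is handed in: by my measurements the keeper is shut in its detent, and the oblong cover is held level about 20 mm above the pad with its holes lined up to about 1 mm; the judge's verdict was not shown.

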